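Push the autosampler's row of vial racks home and shut the retaining gate

TASK

Load the autosampler: with the fingertips push the row of four blue vial racks from its rear end along the guide rail, as one train and without slamming, until the first rack is fully home against the green end stop and all four are touching. Then push the orange retaining gate fully shut across the rail behind the last rack. Only push: lift and tip nothing, touch no rack but the last, and leave the bottle, flask and jar where they stand.

Things in the scene. Friction and masses are not known exactly. Their poses are not given: they have to be found in the camera images.
- sampler: white flat autosampler fixed to the bench, 190 mm wide (its x) and 470 mm long (its y, -210 to +260 mm). Origin: on the bench under the rail's centre line; x points away from the robot, +y along the rail to the end stop. Deck 30 mm above the bench. Aluminium guide rail 14 mm wide, 5 mm high on the deck, on the centre line (x = 0) from y = -200 to +170 mm
- tower (a point): top centre of the white sampling tower, 56 x 70 mm, fixed on the sampler beside and beyond the end stop on the robot's side, centre at the sampler's x = -62 mm, y = +213 mm, top 180 mm above the bench. Its short needle arm, underside 155 mm above the bench, reaches back to y = 137 mm over the corner of the first rack's home place, with the needle tip 105 mm above the bench
- stop_face (a point): middle of the green face of the end stop that the first rack must meet, at deck height (30 mm above the bench), 170 mm from the sampler's origin along its +y; axes as the sampler's. The stop is rigid, 70 mm wide and 26 mm high
- rack_1: first of four blue vial racks, the one nearest the end stop, 60 to 125 mm short of it at the start. A block 96 mm wide across the rail (its x), 40 mm long along it (its y), 26 mm high; white vial caps to 38 mm, vials fixed. 0.1 to 0.25 kg. Origin: centre of its underside, which slides on the deck; a groove under its middle, 18 mm wide and 8 mm high, straddles the rail
- rack_2: vial rack just like rack_1, same size and origin. Second in the row, touching the first and third
- rack_3: vial rack just like rack_1, same size and origin. Third in the row
- rack_4: vial rack just like rack_1, same size and origin. Last in the row, farthest from the end stop; its free rear face (-y side, 20 mm from its origin) is where the row is pushed; sliding the whole row takes about 2 to 7 N
- gate (a joint): angle (rad) of the orange retaining gate about its upright hinge. Near 0: open, alongside the rail on the robot's side, pointing away from the end stop (sampler -y). 1.571: fully shut, across the rail (sampler +x), 3 mm behind the last rack's home place. Swings level, counter-clockwise from above as it shuts, at about 0.5 N, stays where left; rigid limits at both ends
- gate_hinge (a point): hinge axis of the gate, at half the height of its arm (45 mm above the bench); in the sampler's frame at x = -75 mm, y = +3 mm. The steel hinge post is 16 mm across and its top is 59 mm above the bench
- gate_tip (a point): free end of the gate's orange arm, 80 mm from the hinge, on the arm's centre line, 45 mm above the bench. The arm is 8 mm thick and 14 mm high (38 to 52 mm above the bench); a black finger pin 11 mm across stands on it 6 mm from the end, up to 70 mm above the bench
- bottle: bystander: white bottle with blue cap and orange label, 60 mm across, 115 mm high, on the bench beyond the sampler. Origin: centre of its foot
- flask: bystander: small conical glass flask with a green stopper, 64 mm across, 92 mm high, on the bench beyond the sampler. Origin: centre of its foot
- jar: bystander: amber jar with black lid, 48 mm across, 55 mm high, on the bench on the robot's side of the sampler. Origin: centre of its foot
Not all that is in view belongs to the job. What is shaped like the rack_4 but brown is not meant.

How it is judged:
By the outcome, as a careful person would: the job done as asked, in the order asked, and still so for the second after the job is handed in, with the robot touching nothing.
It also fails if it takes over 48 s, if anything falls off the work surface, if the arm or the gripper's body presses on something with over 40 N, if the wrist force passes 120 N, or if a joint passes its speed limit or range.

ROBOT

A 6-joint arm with a two-finger parallel gripper is mounted at the origin on the work surface. World frame = base frame: x ahead of the robot, y to its left, z up, the work surface at z = 0. Lengths are in m, angles in rad, forces in N, time in s.
With the tool pointing down it reaches from about 0.35 to 0.775 m from the base axis. Payload 7.3 kg.
Tool frame: the origin (TCP) lies at the very end of the fingers, on their centre line; the grasp point (between the pads) lies 19 mm behind it (pinch_z is the distance from the TCP to the grasp point, in m); z points along the fingers, y is the line along which they close (so a half turn about z gives the same grasp; the last joint's range is limited). The gripper opens to 92 mm and grips with 3 to 60 N. Pads are 19 mm wide; open, the fingers measure 130 mm over their backs; the gripper's body (75 mm by 190 mm) begins 47 mm behind the grasp point.
Start: joints at [-1.402, 0.342, 1.524, -0, 1.275, -0.146], TCP at [0.163, -0.499, 0.227] pointing down, gripper open.
Joint ranges: [-2.53, 2.53], [-0.77, 2.02], [0.04, 2.7], [-1, 4.14], [0.28, 2.66], [-3.11, 3.11]. Speed limits (rad/s): [2.57, 2.57, 3.14, 3.14, 3.14, 3.14].

INTERFACE

Orientations are given as [roll, pitch, yaw] about the fixed x, y, z axes, in that order (R = Rz(yaw) Ry(pitch) Rx(roll)).
In Python, from cell import * gives the robot as it stands.
- The arm moves only by the tool arm_command, never from a script. Its arguments are lists of equal length, an entry for each row: "fingers": the gripper command: -1 is fully open, 1 is shut, values between are in proportion; "travel": the shift along the tool's x, y, z in m, a list of three; "dr": the turn, a rotation vector about the tool's x, y, z in degrees, a list of three. In form: {"fingers": [fingers, ...], "travel": [[x, y, z], ...], "dr": [[wx, wy, wz], ...]}. A call has 1 to 8 rows; each row is the pose to reach, as a shift and turn from the pose commanded when the call began, along the tool's axes at that moment; what a row does not reach only later rows make up. A row lasts 1/12 s, in which the tool goes at most 41.7 mm and 7.16 degrees, less where a joint would pass 70% of its speed; a pose out of reach is approached as far as the arm can. A call with a gripper value outside its range is refused whole. The fingers move at their own pace and stop on an object; "squeeze" is the grip in N (left out, the last holds). Time passes only in rows, so rows that repeat a pose let the fingers close. It gives the time, the measured TCP pose, the force, the opening and the grip force at its end, in the units of the state.
- observe(): the state, without advancing time (a new reading comes with each control period).
- read_camera(name): name is "scene" or "top" or "wrist"; returns a dict with "color" (384x512x3 uint8, blue, green, red), "z_map" (384x512 float32, m along the optical axis (not along the pixel's ray), 0 where there is no reading), "fx", "fy", "cx", "cy" (pixels), "R" (3x3) and "t" (3): a world point X has camera coordinates R X + t. Camera axes: x right, y down, z forward; pixel columns grow to the right and rows downward; lengths in m; the calibration is good to about 2 mm. The wrist camera is an equidistant fisheye: a pixel r from the principal point sees the ray r / f radians off the axis. A picture is of the moment at which its call begins.
- hand_in(): hands the job in; it is judged then, once.
The state is a dict: "time": time; "qpos": joint angles; "qvel": joint speeds; "joint_efforts": joint torques, N m; "tool_pos": TCP position; "tool_rot": TCP orientation; "contact_force": force on the tool from outside, world axes, zero at the start; "torque": the same for the moment, N m; "opening": finger opening in m; "grip_force": force on a finger pad.
Only numpy, scipy, OpenCV 4.12 (cv2) and the standard library are available. Lean on these libraries where they do the work, as an engineer would, in place of code of your own. Each camera call takes 0.05 s, during which the arm holds its last target. There are 200 camera calls.

## Working session

There is one attempt and no reset: what is moved stays moved. The work goes in short steps, Python scripts to look and compute and a tool call to move; the robot and the scene stay as the last step left them, time stands still between calls to the robot, and variables do not carry over. Pictures are saved under pics/ and viewed, at most 10 in all, crops included, and the job is handed in when it is done.

Besides the shell and the picture viewer there is one more tool, called after "Emit:" as a command line: name --argument value ..., lists and objects as JSON in quotes. arm_command: Moves the arm, as the interface text tells. Its arguments: {"type":"object","properties":{"fingers":{"type":"array","items":{"type":"number"}},"travel":{"type":"array","items":{"type":"array","items":{"type":"number"}}},"dr":{"type":"array","items":{"type":"array","items":{"type":"number"}}},"squeeze":{"type":"number"}},"required":["fingers","travel","dr"]}

```bash
mkdir -p pics; ls; python3 - <<'E'
from cell import *
import cv2,numpy as np
print(observe())
a=read_camera("scene");b=read_camera("top")
for n,c in(("scene",a),("top",b)):
    cv2.imwrite(f"pics/{n}0.png",c["color"]);np.savez(f"{n}0.npz",**c)
    print(n,c["fx"],c["cx"],c["cy"],c["R"].tolist(),c["t"])
E
```

```text
pics
{'time': 0.0, 'qpos': array([-1.40197554e+00,  3.42714308e-01,  1.52499365e+00,  9.57783721e-06,
        1.27538466e+00, -1.46000007e-01]), 'qvel': array([-0.00150654, -0.00046405, -0.00042167,  0.00044852, -0.00097013,
        0.00085625]), 'joint_efforts': array([-1.21436555e-03, -4.31245637e+01, -2.44223785e+01,  7.15371617e-02,
        5.58959472e-02, -1.60667018e-04]), 'tool_pos': array([ 0.16252161, -0.49879904,  0.22605748]), 'tool_rot': array([-3.14010998e+00, -2.27278618e-04,  3.14817832e-01]), 'contact_force': array([-0.22868496, -0.24864898, -0.52518379]), 'torque': array([ 0.02402965,  0.04500906, -0.02604184]), 'grip_force': 0.0, 'opening': 0.09171166151769004}
scene 393.18260272775757 261.9474990543933 195.8719994470287 [[0.6448803431910181, 0.7640123913694887, 0.02035703317553433], [0.448185380251212, -0.35645663957869306, -0.819797858639154], [-0.6190793227809429, 0.5377952490810426, -0.5722910642067969]] [-0.3705113  -0.14999922  1.43383634]
top 411.4261574523307 249.01653288277038 190.06174341098915 [[0.02970205655863789, -0.9994081004228923, -0.017356170236938927], [-0.9883569384918984, -0.026772487755125293, -0.1497791575431087], [0.14922583546795504, 0.021602840287975718, -0.9885671283834918]] [-0.01846516  0.60487645  0.89452227]
```

View pics/scene0.png

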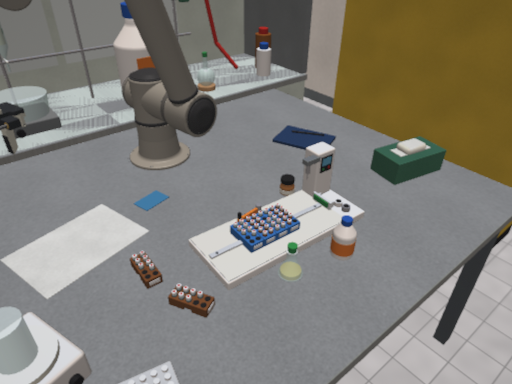

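View pics/top0.png

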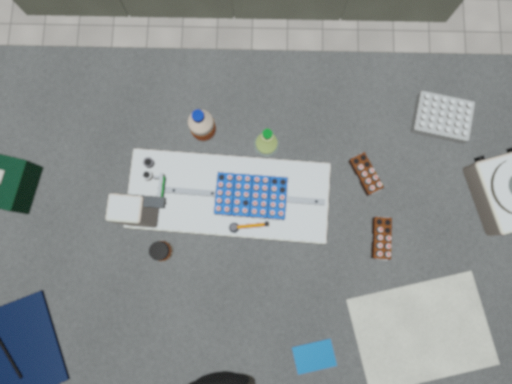

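The scene view shows the white sampler around (280,232), with the blue row at (265,226), the gate at (248,213) and the tower at (319,170). In the top view the blue row spans (215-288, 173-219) and the green stop is at (163,187). The gate is at (235-268, 226), and its hinge is at its left end. The blue row on the rail is the one meant; the brown racks at (367,174) and (382,238) are off the sampler and the wrong colour.

```bash
cat > h.py <<'E'
import cv2,numpy as np
def ray(c,uv,z):
    uv=np.atleast_2d(uv).astype(float);d=np.c_[(uv[:,0]-c["cx"])/c["fx"],(uv[:,1]-c["cy"])/c["fy"],np.ones(len(uv))]@c["R"]
    o=-c["R"].T@c["t"];return o+d*((z-o[2])/d[:,2])[:,None]
def mask(img,lo,hi):
    return cv2.inRange(cv2.cvtColor(img,cv2.COLOR_BGR2HSV),lo,hi)
def big(m):
    n,l,s,ce=cv2.connectedComponentsWithStats(m);i=1+np.argmax(s[1:,4]);return (l==i).astype(np.uint8)*255,s[i],ce[i]
E
python3 - <<'E'
from h import *
c=dict(np.load("top0.npz"));im=c["color"]
roi=np.zeros(im.shape[:2],np.uint8);roi[140:250,100:340]=255
# deck
m=mask(im,(0,0,185),(180,60,255))&roi
m=cv2.morphologyEx(m,cv2.MORPH_CLOSE,np.ones((5,5)))
m,s,_=big(m);print("white",s)
ct=max(cv2.findContours(m,0,2)[0],key=cv2.contourArea)[:,0]
# clean edges of deck: right end, top edge, bottom edge
top=np.array([[u,np.where(m[:,u])[0].min()-.5] for u in range(170,320) if m[:,u].any()])
right=np.array([[np.where(m[v])[0].max()+.5,v] for v in range(172,232)])
bot=np.array([[u,np.where(m[:,u])[0].max()+.5] for u in range(180,320)])
for n,p in(("far",top),("rear",right),("near",bot)):
    w=ray(c,p,.03)[:,:2].astype(np.float32)
    l=cv2.fitLine(w,cv2.DIST_HUBER,0,.01,.01).ravel();print(n,l,"ang",np.degrees(np.arctan2(l[1],l[0])))
b=mask(im,(100,120,60),(125,255,255))&roi
b=cv2.morphologyEx(b,cv2.MORPH_CLOSE,np.ones((7,7)));b,s,_=big(b);print("blue",s)
ctb=max(cv2.findContours(b,0,2)[0],key=cv2.contourArea)[:,0]
r=cv2.minAreaRect(ray(c,ctb,.056)[:,:2].astype(np.float32));print(r,cv2.boxPoints(r))
g=mask(im,(55,80,40),(90,255,255))&roi;g[:,220:]=0;g,s,ce=big(g);print("green",s,ray(c,ce,.056))
o=mask(im,(8,120,120),(25,255,255))&roi;o[:,:225]=0;o,s,ce=big(o);print("orange",s)
w=ray(c,np.argwhere(o)[:,::-1],.052)[:,:2].astype(np.float32);r=cv2.minAreaRect(w);print(r,cv2.boxPoints(r))
j=im[140:270,95:345];cv2.imwrite("pics/crop.png",cv2.resize(j,None,fx=3.2,fy=3.2,interpolation=cv2.INTER_CUBIC))
E
```

```text
white [  106   149   224    94 13459]
far [0.05159478 0.9986681  0.68648064 0.01234803] ang 87.04252
rear [ 0.99889416 -0.0470154   0.5675338  -0.18194   ] ang -2.694777
near [ 0.0513568   0.99868035  0.49945405 -0.00499187] ang 87.056175
blue [ 216  174   70   44 2418]
((0.5917869806289673, -0.005134277045726776), (0.15284496545791626, 0.09042611718177795), 87.20640563964844) [[ 0.54290295 -0.07926234]
 [ 0.6332216  -0.08366954]
 [ 0.640671    0.06899378]
 [ 0.55035233  0.07340098]]
green [162 178   3  18  21] [[0.60528565 0.19418433 0.056     ]]
orange [238 224  26   4  41]
((0.5244774222373962, -0.007071996107697487), (0.0033371015451848507, 0.05636412277817726), 7.339048385620117) [[ 0.51922256  0.02066605]
 [ 0.52642256 -0.03523633]
 [ 0.5297323  -0.03481004]
 [ 0.5225323   0.02109233]]
```

View pics/crop.png

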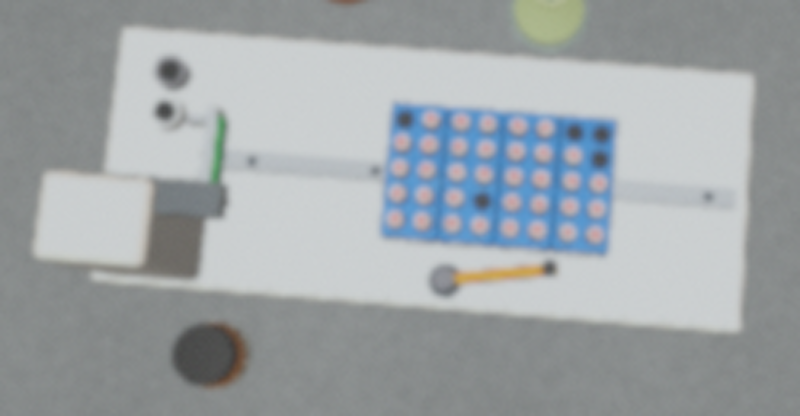

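The sampler origin is about (0.594, 0.0265) with yaw -2.95°. The row's rear face is at y_s≈-0.112, 122 mm short of home, and the gate is at about 10°. All of this fits the given sizes. The crop confirms the blue row at (383-615, 105-252), the gate hinge at (445,280) and the pin at (549,268). I'll move above the place behind rack 4 now.

Emit:
arm_command --fingers '[1,1,1,1,1,1,1,1]' --travel '[[0.519,-0.226,0],[0.519,-0.226,0],[0.519,-0.226,0],[0.519,-0.226,0],[0.519,-0.226,0],[0.519,-0.226,0],[0.519,-0.226,0],[0.519,-0.226,0]]' --dr '[[0,0,-69],[0,0,-69],[0,0,-69],[0,0,-69],[0,0,-69],[0,0,-69],[0,0,-69],[0,0,-69]]' --squeeze 10

```text
time: 0.77
tool_pos: [0.413, -0.2763, 0.2266]
tool_rot: [-3.141, -0.0, 1.321]
contact_force: [0.4, -0.8, -0.1]
opening: 0.0431
grip_force: 0.0
```

Emit:
arm_command --fingers '[1,1,1,1,1,1,1,1]' --travel '[[0.191,0.13,0],[0.191,0.13,0],[0.191,0.13,0],[0.191,0.13,0],[0.191,0.13,0],[0.191,0.13,0.05],[0.191,0.13,0.08],[0.191,0.13,0.08]]' --dr '[[0,0,-11.5],[0,0,-11.5],[0,0,-11.5],[0,0,-11.5],[0,0,-11.5],[0,0,-11.5],[0,0,-11.5],[0,0,-11.5]]'

```text
time: 1.43
tool_pos: [0.5826, -0.1231, 0.1385]
tool_rot: [-3.128, -0.004, 1.518]
contact_force: [-3.0, 0.6, -1.5]
opening: 0.0005
grip_force: 0.0
```

```bash
python3 - <<'E'
from cell import *
import cv2,numpy as np
from h import *
s=observe();print(s["tool_pos"],s["tool_rot"],s["opening"],s["qpos"])
w=read_camera("wrist");np.savez("w0.npz",**w);cv2.imwrite("pics/w0.png",w["color"])
print(w["fx"],w["cx"],w["cy"],w["R"].round(3).tolist(),(-w["R"].T@w["t"]).round(3))
E
```

```text
[ 0.58259043 -0.12306375  0.13854944] [-3.12764409 -0.00412425  1.51809384] 0.0004791982673208675 [-3.36862876e-01  5.55558250e-01  1.43258287e+00  5.22702921e-05
  1.16799692e+00 -2.84209988e-01]
297.3186396354542 249.6646624845374 192.0214132827512 [[0.999, -0.051, -0.014], [-0.045, -0.956, 0.29], [-0.028, -0.289, -0.957]] [ 0.59  -0.045  0.296]
```

View pics/w0.png

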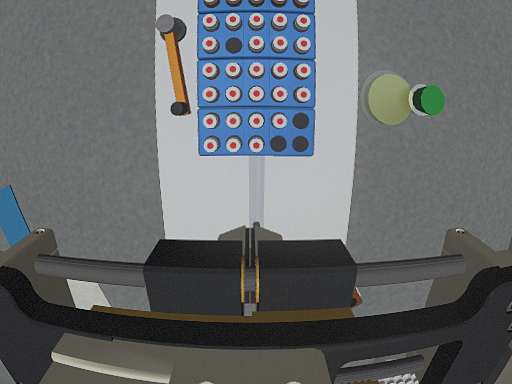

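The wrist view shows the rear edge of rack 4 at row ~155 (columns 198-314). The rail is at column ~257, the gate pin at (180,109) and the hinge at (170,27). I'll measure these.

```bash
cat >> h.py <<'E'
def fray(c,uv,z):
    uv=np.atleast_2d(uv).astype(float);p=(uv-[c["cx"],c["cy"]])/c["fx"];r=np.linalg.norm(p,axis=1)
    d=np.c_[p*(np.sin(r)/r)[:,None],np.cos(r)]@c["R"];o=-c["R"].T@c["t"];return o+d*((z-o[2])/d[:,2])[:,None]
O=np.array([.594,.0265]);A=np.array([[.99867,-.0515],[.0515,.99867]])
S=lambda w:(np.atleast_2d(w)[:,:2]-O)@A.T
E
python3 - <<'E'
from h import *
c=dict(np.load("w0.npz"))
f=lambda n,p,z:print(n,fray(c,p,z).round(4)[:,:2].tolist(),S(fray(c,p,z)).round(4).tolist())
f("rear top edge L,R",[[198.5,155],[314,155]],.056)
f("rail",[[249.5,180],[264.5,180],[250,215],[264,215]],.035)
f("pin",[[180,108]],.07)
f("hinge",[[168,26]],.059)
f("deck edges",[[163,180],[356,180]],.03)
print(S([.5826,-.1231]))
E
```

```text
rear top edge L,R [[0.5422, -0.0829], [0.6375, -0.0874]] [[-0.0461, -0.1119], [0.0493, -0.1115]]
rail [[0.5826, -0.1118], [0.5962, -0.1124], [0.5813, -0.1457], [0.5945, -0.1463]] [[-0.0043, -0.1387], [0.0093, -0.1386], [-0.0038, -0.1726], [0.0094, -0.1726]]
pin [[0.5333, -0.043]] [[-0.057, -0.0725]]
hinge [[0.5242, 0.0268]] [[-0.0697, -0.0033]]
deck edges [[0.5, -0.1088], [0.6845, -0.1174]] [[-0.0869, -0.14], [0.0978, -0.1391]]
[[-0.00368044 -0.14998813]]
```

Emit:
arm_command --fingers '[1,1,1,1]' --travel '[[0,0.004,0.04],[0,0.004,0.08],[0,0.004,0.08],[0,0.004,0.08]]' --dr '[[0,0,0],[0,0,0],[0,0,0],[0,0,0]]'

```text
time: 1.82
tool_pos: [0.5894, -0.1272, 0.0675]
tool_rot: [-3.139, -0.0, 1.514]
contact_force: [-0.1, 0.1, 0.6]
opening: 0.0002
grip_force: 0.0
```

```bash
python3 - <<'E'
from cell import *
from h import *
s=observe();print(s["tool_pos"],s["tool_rot"],S(s["tool_pos"]),s["contact_force"])
E
```

```text
[ 0.58943823 -0.12718023  0.06754812] [-3.13948528e+00 -3.99156295e-04  1.51439959e+00] [[ 0.00335883 -0.15371076]] [-0.11838746  0.06804642  0.62447533]
```

Emit:
arm_command --fingers '[1,1,1,1,1,1,1,1]' --travel '[[0,-0.001,0.02],[0,-0.001,0.028],[0.008,-0.001,0.028],[0.016,-0.001,0.028],[0.021,-0.001,0.028],[0.024,-0.001,0.028],[0.026,-0.001,0.028],[0.028,-0.001,0.028]]' --dr '[[0,0,0],[0,0,0],[0,0,0],[0,0,0],[0,0,0],[0,0,0],[0,0,0],[0,0,0]]'

```text
time: 2.48
tool_pos: [0.591, -0.098, 0.0394]
tool_rot: [3.141, 0.0, 1.516]
contact_force: [0.2, -0.1, 0.4]
opening: 0.0006
grip_force: 0.0
```

Emit:
arm_command --fingers '[1,1,1,1,1,1,1,1]' --travel '[[0.0015,0,0],[0.003,0,0],[0.0045,0,0],[0.006,0,0],[0.008,0,0],[0.01,0,0],[0.012,0,0],[0.014,0,0]]' --dr '[[0,0,0],[0,0,0],[0,0,0],[0,0,0],[0,0,0],[0,0,0],[0,0,0],[0,0,0]]'

```text
time: 3.15
tool_pos: [0.5918, -0.0858, 0.0392]
tool_rot: [3.14, 0.002, 1.515]
contact_force: [-0.5, -5.0, 1.9]
opening: 0.0006
grip_force: 2.7
```

Emit:
arm_command --fingers '[1,1,1,1,1,1,1,1]' --travel '[[0.002,0,0],[0.005,0,0],[0.008,0,0],[0.011,0,0],[0.014,0,0],[0.017,0,0],[0.02,0,0],[0.023,0,0]]' --dr '[[0,0,0],[0,0,0],[0,0,0],[0,0,0],[0,0,0],[0,0,0],[0,0,0],[0,0,0]]'

```text
time: 3.82
tool_pos: [0.5931, -0.0627, 0.0391]
tool_rot: [3.14, 0.002, 1.515]
contact_force: [-0.8, -4.7, 2.7]
opening: 0.0006
grip_force: 2.7
```

Emit:
arm_command --fingers '[1,1,1,1,1,1,1,1]' --travel '[[0.003,0,0],[0.006,0,0],[0.009,0,0],[0.012,0,0],[0.015,0,0],[0.018,0,0],[0.021,0,0],[0.024,0,0]]' --dr '[[0,0,0],[0,0,0],[0,0,0],[0,0,0],[0,0,0],[0,0,0],[0,0,0],[0,0,0]]'

```text
time: 4.48
tool_pos: [0.5945, -0.0388, 0.0391]
tool_rot: [3.14, 0.002, 1.515]
contact_force: [-0.5, -5.1, 3.0]
opening: 0.0002
grip_force: 2.8
```

Emit:
arm_command --fingers '[1,1,1,1,1,1,1,1]' --travel '[[0.003,0,0],[0.006,0,0],[0.009,0,0],[0.012,0,0],[0.015,0,0],[0.018,0,0],[0.021,0,0],[0.024,0,0]]' --dr '[[0,0,0],[0,0,0],[0,0,0],[0,0,0],[0,0,0],[0,0,0],[0,0,0],[0,0,0]]'

```text
time: 5.15
tool_pos: [0.5958, -0.0148, 0.0391]
tool_rot: [3.14, 0.002, 1.515]
contact_force: [-0.8, -5.9, 2.4]
opening: 0.0004
grip_force: 2.8
```

```bash
python3 - <<'E'
from cell import *
from h import *
s=observe();print(s["time"],s["tool_pos"],s["tool_rot"],S(s["tool_pos"]),s["contact_force"],s["torque"])
c=read_camera("wrist");np.savez("w1.npz",**c);cv2.imwrite("pics/w1.png",c["color"])
c=read_camera("top");cv2.imwrite("pics/t1.png",c["color"])
E
```

```text
5.15 [ 0.59578932 -0.01481148  0.03914917] [3.14048474e+00 1.69832240e-03 1.51508405e+00] [[ 0.00391449 -0.04116439]] [-0.82906562 -5.8991232   2.43855481] [-0.92337807 -0.00236616 -0.01693542]
```

View pics/w1.png

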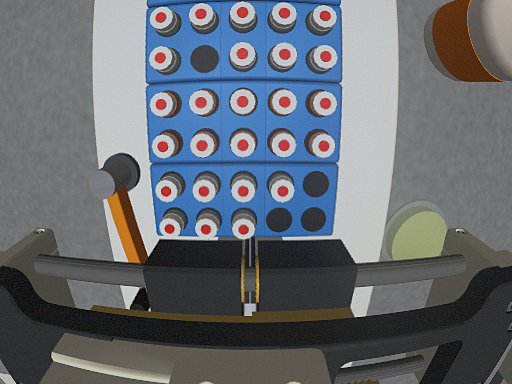

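The wrist view shows the row straight and its racks touching, with the fingers centred on rack 4 at (250,238). The gate at (125,230) is untouched. About 41 mm remain.

Emit:
arm_command --fingers '[1,1,1,1,1,1,1,1]' --travel '[[0.003,0,0],[0.006,0,0],[0.009,0,0],[0.012,0,0],[0.015,0,0],[0.018,0,0],[0.021,0,0],[0.024,0,0]]' --dr '[[0,0,0],[0,0,0],[0,0,0],[0,0,0],[0,0,0],[0,0,0],[0,0,0],[0,0,0]]'

```text
time: 5.92
tool_pos: [0.5971, 0.0094, 0.0391]
tool_rot: [3.141, 0.001, 1.515]
contact_force: [-0.3, -6.5, 3.1]
opening: 0.0006
grip_force: 3.0
```

Emit:
arm_command --fingers '[1,1,1,1,1,1,1,1]' --travel '[[0.002,0,0],[0.0035,0,0],[0.005,0,0],[0.006,0,0],[0.007,0,0],[0.008,0,0],[0.009,0,0],[0.01,0,0]]' --dr '[[0,0,0],[0,0,0],[0,0,0],[0,0,0],[0,0,0],[0,0,0],[0,0,0],[0,0,0]]'

```text
time: 6.58
tool_pos: [0.5975, 0.0192, 0.0391]
tool_rot: [3.141, 0.001, 1.515]
contact_force: [0.4, -5.7, 3.8]
opening: 0.0007
grip_force: 3.1
```

Emit:
arm_command --fingers '[1,1,1,1]' --travel '[[0.001,0,0],[0.002,0,0],[0.003,0,0],[0.004,0,0]]' --dr '[[0,0,0],[0,0,0],[0,0,0],[0,0,0]]'

```text
time: 6.92
tool_pos: [0.5978, 0.0228, 0.0391]
tool_rot: [3.141, 0.002, 1.515]
contact_force: [-0.1, -12.1, 3.3]
opening: 0.0005
grip_force: 5.8
```

Emit:
arm_command --fingers '[1,1]' --travel '[[0.0005,0,0],[0.001,0,0]]' --dr '[[0,0,0],[0,0,0]]'

```text
time: 7.08
tool_pos: [0.5978, 0.0228, 0.0391]
tool_rot: [3.141, 0.004, 1.516]
contact_force: [-0.4, -12.9, 3.6]
opening: 0.0008
grip_force: 6.9
```

```bash
python3 - <<'E'
from cell import *
from h import *
s=observe();print(s["time"],s["tool_pos"],s["tool_rot"],S(s["tool_pos"]),s["contact_force"])
a=read_camera("scene");cv2.imwrite("pics/s2.png",cv2.resize(a["color"][130:280,180:380],None,fx=4,fy=4,interpolation=cv2.INTER_CUBIC))
E
```

```text
7.0833 [0.59779306 0.02280851 0.0391338 ] [3.1408648  0.00351209 1.51553349] [[ 0.00397813 -0.00349124]] [ -0.44126351 -12.86309019   3.59730438]
```

View pics/s2.png

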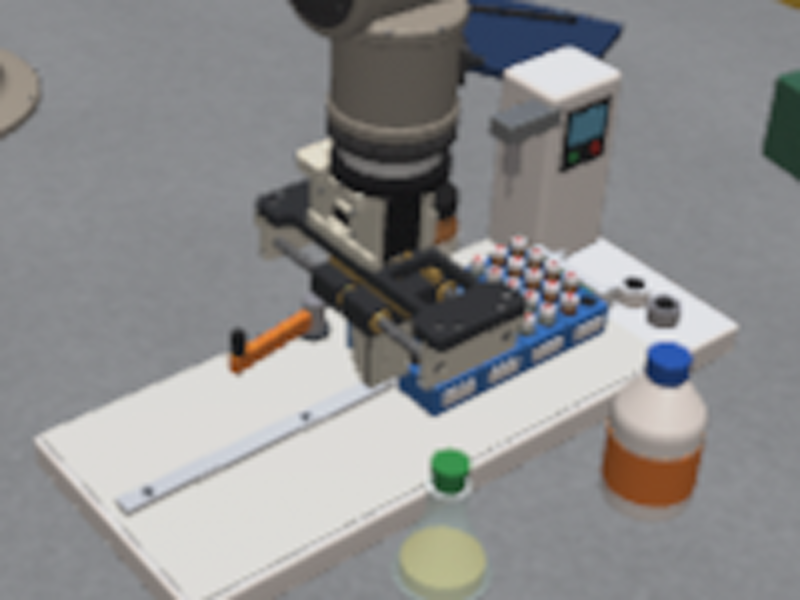

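The scene view shows the row against the stop. The tool stood still under a further command while the force rose to 12.9 N, so the train is home and compressed. The gate at (270,340) is still open, and the bottle and flask are in place. I'll back off, lift and go to the robot's side of the gate.

Emit:
arm_command --fingers '[1,1,1,1,1,1,1,1]' --travel '[[-0.004,0,0],[-0.015,0,0],[-0.04,0,0],[-0.06,0,-0.02],[-0.067,0,-0.06],[-0.067,-0.02,-0.1],[-0.067,-0.06,-0.1],[-0.067,-0.08,-0.1]]' --dr '[[0,0,0],[0,0,0],[0,0,0],[0,0,0],[0,0,0],[0,0,0],[0,0,0],[0,0,0]]'

```text
time: 7.8
tool_pos: [0.5119, -0.0373, 0.1406]
tool_rot: [3.14, -0.0, 1.515]
contact_force: [-0.4, -0.4, -1.2]
opening: 0.0007
grip_force: 0.0
```

Emit:
arm_command --fingers '[1,1,1,1]' --travel '[[0,-0.03,0],[0,-0.037,0],[0,-0.037,0],[0,-0.037,0]]' --dr '[[0,0,0],[0,0,0],[0,0,0],[0,0,0]]'

```text
time: 8.13
tool_pos: [0.4777, -0.0353, 0.139]
tool_rot: [3.14, -0.0, 1.515]
contact_force: [0.9, 1.0, -0.3]
opening: 0.0005
grip_force: 0.0
```

```bash
python3 - <<'E'
from cell import *
from h import *
s=observe();print(s["time"],s["tool_pos"],s["tool_rot"],s["contact_force"])
c=read_camera("wrist");np.savez("w3.npz",**c);cv2.imwrite("pics/w3.png",c["color"])
E
```

```text
8.1333 [ 0.47773433 -0.03530553  0.13904842] [ 3.14012148e+00 -5.33925191e-05  1.51507815e+00] [ 0.85953742  1.02295358 -0.28119141]
```

View pics/w3.png

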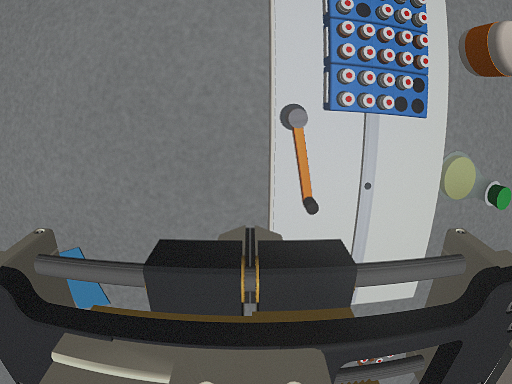

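The racks stayed home and together (rear edge from (324,108) to (427,117)). The gate hinge is at (294,117) and the pin at (311,207).

```bash
sed -i 's/^O=.*;A/O=np.array([.597,.0225]);A/' h.py; python3 - <<'E'
from h import *
c=dict(np.load("w3.npz"))
f=lambda n,p,z:print(n,fray(c,p,z).round(4)[:,:2].tolist(),S(fray(c,p,z)).round(4).tolist())
f("hinge",[[293,117]],.059);f("arm",[[300,140],[306,180]],.052);f("pin",[[312,208]],.07);f("rear",[[324,108],[427,117]],.056)
f("deck",[[271,150]],.03)
print(S([.47773,-.0353]))
E
```

```text
hinge [[0.517, 0.0317]] [[-0.0804, 0.0051]]
arm [[0.5233, 0.012], [0.528, -0.0227]] [[-0.0731, -0.0143], [-0.0666, -0.0487]]
pin [[0.5298, -0.0418]] [[-0.0638, -0.0677]]
rear [[0.5434, 0.0384], [0.6433, 0.0325]] [[-0.0544, 0.0131], [0.0457, 0.0124]]
deck [[0.5002, 0.001]] [[-0.0956, -0.0264]]
[[-0.11613467 -0.06386553]]
```

Emit:
arm_command --fingers '[1,1,1,1,1,1]' --travel '[[0,0,0.04],[0,0,0.075],[0,0,0.096],[0,0,0.096],[-0.001,0.01,0.096],[-0.002,0.018,0.096]]' --dr '[[0,0,0],[0,0,0],[0,0,0],[0,0,0],[0,0,0],[0,0,0]]'

```text
time: 8.68
tool_pos: [0.4966, -0.0383, 0.0431]
tool_rot: [3.141, 0.0, 1.516]
contact_force: [0.3, -0.7, 0.7]
opening: 0.0004
grip_force: 0.0
```

Emit:
arm_command --fingers '[1,1,1,1,1,1,1,1]' --travel '[[0,0.004,0],[0,0.008,0],[0,0.0115,0],[0.001,0.0155,0],[0.0025,0.0195,0],[0.004,0.0235,0],[0.0055,0.0275,0],[0.0055,0.0305,0]]' --dr '[[0,0,0],[0,0,0],[0,0,0],[0,0,0],[0,0,0],[0,0,0],[0,0,0],[0,0,0]]'

```text
time: 9.35
tool_pos: [0.526, -0.0338, 0.0427]
tool_rot: [-3.142, -0.0, 1.516]
contact_force: [-0.4, 0.4, 0.0]
opening: 0.0003
grip_force: 0.4
```

```bash
python3 - <<'E'
from cell import *
from h import *
s=observe();print(s["time"],s["tool_pos"],s["tool_rot"],s["contact_force"],S(s["tool_pos"]))
c=read_camera("wrist");np.savez("w4.npz",**c);cv2.imwrite("pics/w4.png",c["color"])
E
```

```text
9.35 [ 0.52596525 -0.0338114   0.04273075] [-3.14155587e+00 -9.32475641e-05  1.51582096e+00] [-0.411099    0.35295833  0.01652326] [[-0.06804024 -0.0598948 ]]
```

View pics/w4.png

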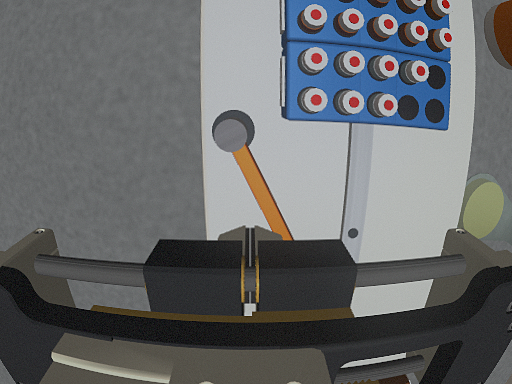

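The gate has swung to about 30°, with its arm running from (232,130) to (285,235) and in contact with the finger. I'll continue along the arc.

Emit:
arm_command --fingers '[1,1,1,1,1,1,1,1]' --travel '[[0.002,0.0035,0],[0.005,0.0085,0],[0.008,0.0135,0],[0.012,0.017,0],[0.016,0.0205,0],[0.02,0.024,0],[0.025,0.0265,0],[0.029,0.0285,0]]' --dr '[[0,0,0],[0,0,0],[0,0,0],[0,0,0],[0,0,0],[0,0,0],[0,0,0],[0,0,0]]'

```text
time: 10.07
tool_pos: [0.5561, -0.0062, 0.0427]
tool_rot: [3.141, 0.0, 1.516]
contact_force: [-0.0, -0.4, 1.1]
opening: 0.0003
grip_force: 0.4
```

Emit:
arm_command --fingers '[1,1,1,1,1,1,1,1]' --travel '[[0.003,0.0015,0],[0.006,0.0025,0],[0.009,0.0035,0],[0.012,0.0042,0],[0.014,0.005,0],[0.016,0.005,0],[0.0175,0.005,0],[0.0185,0.005,0]]' --dr '[[0,0,0],[0,0,0],[0,0,0],[0,0,0],[0,0,0],[0,0,0],[0,0,0],[0,0,0]]'

```text
time: 10.73
tool_pos: [0.5616, 0.0115, 0.0427]
tool_rot: [3.142, 0.0, 1.516]
contact_force: [0.6, -1.3, 0.1]
opening: 0.0004
grip_force: 0.3
```

Emit:
arm_command --fingers '[1,1,1,1]' --travel '[[0.001,0,0],[0.002,0,0],[0.003,0,0],[0.004,0,0]]' --dr '[[0,0,0],[0,0,0],[0,0,0],[0,0,0]]'

```text
time: 11.07
tool_pos: [0.5618, 0.0139, 0.0427]
tool_rot: [-3.142, 0.003, 1.516]
contact_force: [-0.2, -11.1, 0.6]
opening: 0.0005
grip_force: 5.8
```

The stop is at y_s = -10.4 mm, against an expected -10.5 mm, so the gate is shut. I'll back off, lift and check.

Emit:
arm_command --fingers '[1,1,1,1,1,1,1,1]' --travel '[[0.0005,0,0],[0.0005,0,0],[-0.005,0,0],[-0.02,0,0],[-0.05,0,-0.01],[-0.08,0,-0.04],[-0.09,0,-0.08],[-0.09,0,-0.11]]' --dr '[[0,0,0],[0,0,0],[0,0,0],[0,0,0],[0,0,0],[0,0,0],[0,0,0],[0,0,0]]'

```text
time: 11.73
tool_pos: [0.5569, -0.0771, 0.1548]
tool_rot: [3.141, 0.0, 1.512]
contact_force: [1.6, -0.9, -0.2]
opening: 0.0003
grip_force: 0.0
```

Emit:
arm_command --fingers '[1,1,1,1]' --travel '[[0,0,-0.01],[0,0,-0.01],[0,0,-0.01],[0,0,-0.01]]' --dr '[[0,0,0],[0,0,0],[0,0,0],[0,0,0]]'

```text
time: 12.07
tool_pos: [0.5558, -0.0738, 0.1608]
tool_rot: [-3.138, -0.001, 1.516]
contact_force: [-0.4, -0.0, 0.2]
opening: 0.0009
grip_force: 0.0
```

```bash
python3 - <<'E'
from cell import *
from h import *
s=observe();print(s["time"],s["tool_pos"],s["contact_force"])
c=read_camera("wrist");np.savez("w5.npz",**c);cv2.imwrite("pics/w5.png",c["color"])
o=mask(c["color"],(8,140,120),(22,255,255));o[210:]=0;o[:,400:]=0
o,st,_=big(o);print(st);w=S(fray(c,np.argwhere(o)[:,::-1],.052)).astype(np.float32)
l=cv2.fitLine(w,cv2.DIST_HUBER,0,.01,.01).ravel();print("gate line",l,np.degrees(np.arctan2(l[1],l[0])))
E
```

```text
12.0667 [ 0.55580863 -0.07381393  0.1608187 ] [-0.409834   -0.02785767  0.15344595]
[212  74  71   9 559]
gate line [ 0.99996924 -0.00784285 -0.02390818  0.00363602] -0.4493665
```

View pics/w5.png

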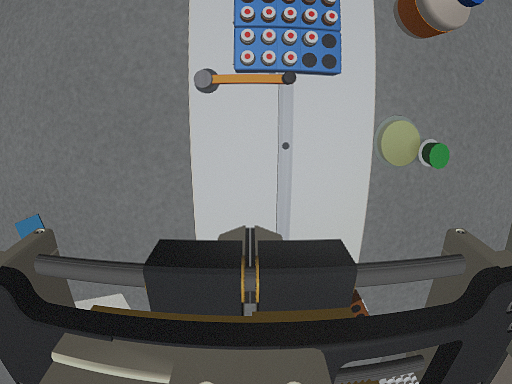

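The gate is shut across the rail, from (205,80) to (290,77), and it lies within 0.5° of square. I'll take one last check from above.

```bash
python3 - <<'E'
from cell import *
from h import *
a=read_camera("top");cv2.imwrite("pics/t6.png",cv2.resize(a["color"][100:260,95:295],None,fx=3.6,fy=3.6,interpolation=cv2.INTER_CUBIC))
E
```

```text
(no output)
```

View pics/t6.png

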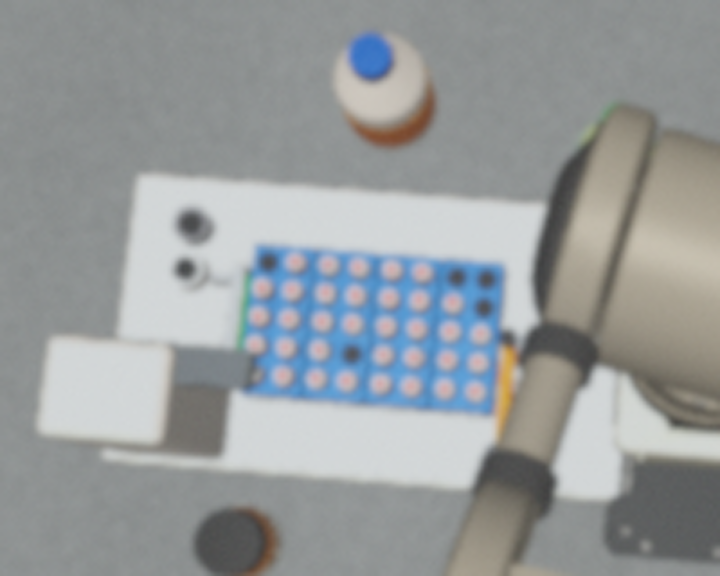

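The first rack meets the green stop at (247,310), the four racks are in one block, and the gate at (507,380) is right behind them. The bottle and jar are where they were.

```bash
python3 -c "
from cell import *
print(hand_in())"
```

```text
the job is handed in; nothing more can be done
None
```

The four-rack train is fully home against the green end stop with all racks touching, the orange gate is fully shut behind it, the bottle, flask and jar were left where they stood, and the job is handed in at about 12 s.

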